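# Centre and clamp a ball bearing in the vee nest

### The job

Get the ball bearing ready for marking: lay it gently, flat, on the small round anvil of the nest between the rubber tip and the two dowel pins. Then swing the clamp lever so that the rubber tip slides the bearing home against both pins, centred with no edge over the anvil, and holds it with a light pressure of about 10 N by feel; 16 N or more would distort the ring. Let go of the lever and leave the loose star knob, the bottle, the bushing and the pliers where they are.

Things in the scene. Friction and masses are not known exactly. Their poses are not given: they have to be found in the camera images.
- ball_bearing: Plain steel-coloured ball bearing lying flat on the bench: ring 38 mm across, 11 mm thick, 60 g or so. Origin at the centre of its underside, z up. The bore cannot be entered by fingers: take it across the outside.
- nest: Fixture bolted down: dark steel plate 86 (x) x 196 (y) x 12 mm, origin at the centre of its underside. At x 0, y +48 mm a round steel anvil; at y -47 mm the clamp. Its +y axis, from clamp to anvil, is the clamping direction. The bearing's -x and +x sides stay free for fingers on the anvil; keep the tips above the anvil's top.
- anvil_top (a point): Centre of the anvil's flat round top, 42 mm across (2 mm wider than the bearing all round), 30 mm above the bench; the centre of the bearing's underside belongs here. Axes as the nest's.
- vee (a point): Point midway between the two dark dowel pins (8 mm across, tops 38 mm above the bench, this point at their tops), which stand 13.2 mm to its -x and +x sides, 18.8 mm past the anvil's centre along +y. A bearing pushed along +y against both pins sits centred on the anvil. Axes as the nest's.
- clamp: Blue rack-and-pinion clamp on the nest plate, 46 x 52 mm, 46 mm high. Origin on the lever's upright turning axis, at bench height; axes as the nest's. The lever closes clockwise seen from above; a bar then comes out along +y, 20 mm per radian, with a rubber-tipped spindle. The lever starts 0 to 0.2 rad from fully back and can turn 1.5 rad in all, far more than is wanted.
- spindle_root (a point): End of the clamp's bar, 36 mm above the bench, where a brass spindle with a rubber tip (10 mm across) sticks out along +y. How far it is screwed out differs every time (10 mm range) and is not measured: with the lever fully back the tip is 13 to 23 mm short of a bearing that sits home. The rubber gives 1 mm per 5.5 N.
- lever_knob (a point): Middle of the upright black grip on the lever's end, which spins freely on its pin: 14 mm across, 60 to 95 mm above the bench (this point at 80), 50 mm from the turning axis. Fully back it is midway between -x and -y of the clamp; closing takes it round through -x to +y. The lever stays where left, loaded too. Turning it free takes 7 N at the grip; each newton of the tip adds 0.4 N.
- star_knob: Black star-shaped knob, 29 x 28 x 32 mm, bystander. Origin at the centre of its underside.
- threadlock_bottle: Small red bottle with a blue nozzle, 25 mm across, 69 mm high, bystander. Origin at the centre of its underside.
- bronze_bushing: Bronze flanged bushing, 29 x 28 x 29 mm, bystander. Origin at the centre of its underside.
- long_nose_pliers: Yellow-handled long nose pliers lying flat, 44 x 174 x 12 mm, bystander. Origin at the centre of its underside.
Not all that is in view belongs to the job. Several things look just like the ball_bearing: the one meant starts farthest from the robot's base.

How it is judged (in metres and radians):
On the way, in this order (a step that is already met when the one before it is completed fails the run):
1. the bearing lies flat on the anvil, not yet pressed by the clamp (horizontal distance between ball_bearing and anvil_top below 0.012 m and z of ball_bearing in the frame of anvil_top below 0.002 m and angle between ball_bearing's own z axis and vertical below 0.06 rad and contact force between ball_bearing and clamp below 1 N), for 0.2 s.
2. the clamp holds the bearing home against the pins (horizontal distance between ball_bearing and anvil_top below 0.002 m and contact force between ball_bearing and clamp above 5 N), for 0.3 s.
At the end, for the whole second after the job is handed in: The bearing lies flat on the anvil, its centre within 2 mm of the anvil's (so no edge overhangs), at rest and held against the pins by the rubber tip with 5 to 16 N (all of step 2 and z of ball_bearing in the frame of anvil_top between -0.0015 and 0.0015 m and angle between ball_bearing's own z axis and vertical below 0.05 rad and linear speed of ball_bearing below 0.01 m/s and contact force between ball_bearing and clamp below 16 N); the robot touches nothing.
It fails at once if the clamp squeezes the bearing with more than 16 N (contact force between ball_bearing and clamp above 16 N).
It fails at once if the bearing is slammed, dropped or pressed on the nest (over 25 N while the clamp does not hold it) (contact force between ball_bearing and nest above 25 N and contact force between ball_bearing and clamp below 1 N).
It fails at once if a bystander is moved by more than 10 mm (distance of any of star_knob, threadlock_bottle, bronze_bushing, long_nose_pliers from where it was at the start of the episode above 0.01 m).
It also fails if it takes over 72 s, if anything falls off the work surface, if the arm or the gripper's body presses on something with over 40 N, if the wrist force passes 120 N, or if a joint passes its speed limit or range.

### The arm

A 6-joint arm with a two-finger parallel gripper is mounted at the origin on a cart in front of the work surface, level with it; the furniture and walls round the work are solid. World frame = base frame: x ahead of the robot, y to its left, z up, the work surface at z = 0. Lengths are in mm, angles in rad, forces in N, time in s.
With the tool pointing down it reaches from about 400 to 925 mm from the base axis. Payload 12.5 kg.
Tool frame: the origin (TCP) lies midway between the tips of the shut fingers; the grasp point (between the pads) lies 19 mm behind it; z points along the fingers, y is the line along which they close (so a half turn about z gives the same grasp; the last joint's range is limited). The gripper opens to 95 mm and grips with 3 to 60 N. Pads are 20 mm wide; open, the fingers measure 119 mm over their backs; the gripper's body (75 mm by 180 mm) begins 59 mm behind the grasp point.
Start: joints at [-1.302, 0.491, 1.559, -0, 1.092, -0.106], TCP at [228.828, -581.622, 214.661] pointing down, gripper open.
Joint ranges: [-3.1, 3.1], [-0.84, 2.19], [0.05, 2.79], [-1.13, 4.28], [0.06, 2.93], [-2.69, 2.69]. Speed limits (rad/s): [2.22, 2.22, 2.79, 3.14, 3.14, 3.14].

### API

Orientations are given as [roll, pitch, yaw] about the fixed x, y, z axes, in that order (R = Rz(yaw) Ry(pitch) Rx(roll)).
In Python, from cell import env gives the robot as it stands.
- The arm moves only by the tool arm_command, never from a script. Its argument "targets" is a list of rows, each a list of 5 numbers: the shift along the tool's x, y, z in mm, then the turn about the tool's z in degrees, then the opening, from 0 (shut) to 1 (fully open). In form: [[tx, ty, tz, roll, fingers], ...]. A call has 1 to 5 rows; each row is the pose to reach, as a shift and turn from the pose commanded when the call began, along the tool's axes at that moment; what a row does not reach only later rows make up. A row lasts 1/10 s, in which the tool goes at most 50 mm and 8.59 degrees, less where a joint would pass 70% of its speed; a pose out of reach is approached as far as the arm can. A call with a gripper value outside its range is refused whole. The fingers move at their own pace and stop on an object; the grip force is fixed at half the most. Time passes only in rows, so rows that repeat a pose let the fingers close. It gives the time, the measured TCP pose, the force, the opening and the grip force at its end, in the units of the state.
- env.state(): the state, without advancing time (a new reading comes with each control period).
- env.read_camera(name): name is "side" or "top"; returns a dict with "frame" (384x512x3 uint8, red, green, blue), "vertical_fov" (degrees; the focal length in pixels is half the picture's height over the tangent of half this angle, whatever the lens; pixels are square), "cx", "cy" (the principal point, pixels), "world_from_camera" (4x4, takes a point from camera to world coordinates). Camera axes: x right, y down, z forward; pixel columns grow to the right and rows downward; lengths in mm; the calibration is good to about 2 mm. A picture is of the moment at which its call begins. There is no depth.
- env.job_done(): hands the job in; it is judged then, once.
The state is a dict: "t": time; "joints": joint angles; "qvel": joint speeds; "tau": joint torques, N m; "eef_pos": TCP position; "tcp_rot": TCP orientation; "ft_force": force on the tool from outside, world axes, zero at the start; "moment": the same for the moment, N m; "opening": opening from 0.0 (shut) to 1.0 (fully open); "grip_force": force on a finger pad.
Only numpy, scipy, OpenCV 4.12 (cv2) and the standard library are available. Lean on these libraries where they do the work, as an engineer would, in place of code of your own. Each camera call takes 0.05 s, during which the arm holds its last target. There are 200 camera calls.

## Working session

There is one attempt and no reset: what is moved stays moved. The work goes in short steps, Python scripts to look and compute and a tool call to move; the robot and the scene stay as the last step left them, time stands still between calls to the robot, and variables do not carry over. Pictures are saved under pics/ and viewed, at most 10 in all, crops included, and the job is handed in when it is done.

Besides the shell and the picture viewer there is one more tool, called after "Request:" by a JSON object that holds its "fn" and its "kwargs". arm_command: Moves the arm, as the interface text tells. Its arguments: {"type":"object","properties":{"targets":{"type":"array","items":{"type":"array","items":{"type":"number"}}}},"required":["targets"]}

```bash
mkdir -p pics
cat > h.py <<'E'
import numpy as np, cv2
from cell import env
def cam(n):
    c=env.read_camera(n); f=c["frame"]; F=f.shape[0]/2/np.tan(np.radians(c["vertical_fov"])/2)
    return c,f,F
def px2w(c,u,v,z):
    F=192/np.tan(np.radians(c["vertical_fov"])/2); T=np.array(c["world_from_camera"])
    d=T[:3,:3]@np.array([(u-c["cx"])/F,(v-c["cy"])/F,1]); o=T[:3,3]
    return o+d*(z-o[2])/d[2]
def w2px(c,p):
    F=192/np.tan(np.radians(c["vertical_fov"])/2); T=np.array(c["world_from_camera"])
    q=T[:3,:3].T@(np.array(p)-T[:3,3]); return F*q[0]/q[2]+c["cx"],F*q[1]/q[2]+c["cy"]
def save(f,n,crop=None,s=1):
    if crop: u0,v0,u1,v1=crop; f=f[v0:v1,u0:u1]
    cv2.imwrite("pics/"+n,cv2.resize(f[:,:,::-1],None,fx=s,fy=s,interpolation=cv2.INTER_CUBIC))
E
python3 - <<'E'
from h import *
import pickle
for n in("top","side"):
    c,f,F=cam(n); save(f,n+"0.png",s=1.5); pickle.dump(c,open(n+".pkl","wb"))
    print(n,F,c["cx"],c["cy"],np.round(c["world_from_camera"],3).tolist())
print(env.state())
E
```

```text
top 455.64226075014665 243.59824386772945 186.9702486946028 [[0.0, -0.998, 0.064, 455.344], [-1.0, -0.0, -0.004, 6.651], [0.004, -0.064, -0.998, 1126.287], [0.0, 0.0, 0.0, 1.0]]
side 413.4523639359999 260.2273945428287 187.89284701427988 [[-0.919, -0.249, 0.306, 250.335], [-0.394, 0.544, -0.741, 732.024], [0.017, -0.801, -0.598, 667.575], [0.0, 0.0, 0.0, 1.0]]
{'t': 0.1, 'joints': array([-1.30160793e+00,  4.91490878e-01,  1.55938726e+00,  2.14329005e-05,
        1.09170711e+00, -1.05598424e-01]), 'qvel': array([ 0.00062936, -0.00222181, -0.00122204,  0.00118351,  0.00127994,
       -0.00185525]), 'tau': array([ 1.96361187e-03, -6.13622475e+01, -2.58606684e+01,  6.93929521e-02,
        4.69911215e-02, -2.39145680e-05]), 'eef_pos': array([ 228.76556674, -581.39637718,  214.1258349 ]), 'tcp_rot': array([-3.14060759e+00, -1.23525851e-04,  3.74776876e-01]), 'ft_force': array([-0.73739658,  0.17504842,  0.09162814]), 'moment': array([0.0368118 , 0.01712318, 0.00823112]), 'grip_force': 0.0, 'opening': 0.9982123557848691}
```

View pics/top0.png

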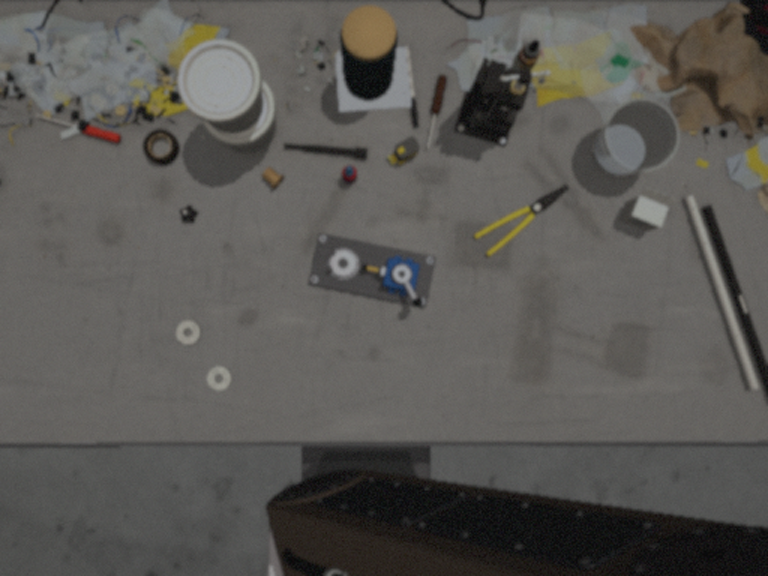

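View pics/side0.png

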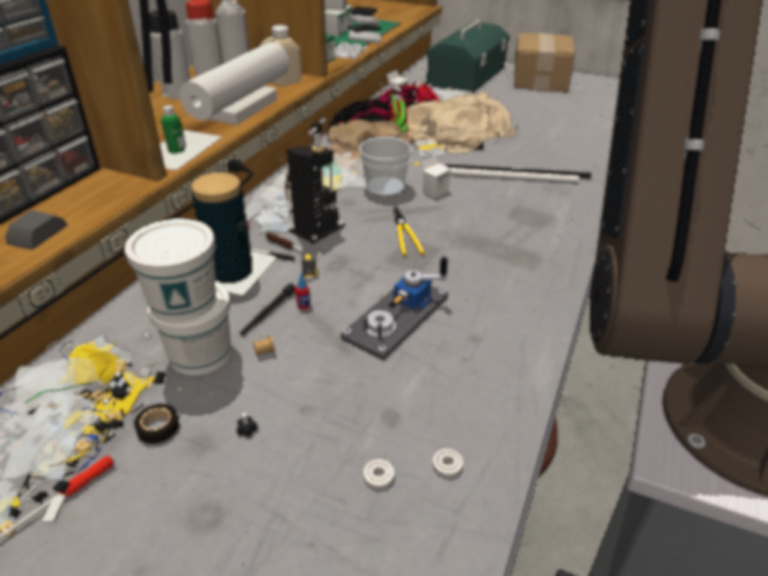

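Top view (768-px scale): bearing-like rings are at (188,332) and (218,378). There is also a ringed disc on the nest at (343,263), which is either the anvil or a bearing. The nest clamp is at (402,273) and the lever grip at about (419,301). I'll enlarge and measure.

Run:
```python
from h import *
import pickle
t=pickle.load(open("top.pkl","rb")); s=pickle.load(open("side.pkl","rb"))
f=t["frame"];g=s["frame"]
R=lambda a,w,h:cv2.resize(a,(w,h),interpolation=cv2.INTER_CUBIC)
a=R(f[145:215,195:300],400,266); b=R(f[205:265,105:165],266,266)
c=R(g[165:245,220:310],400,355-89+0); d=R(g[290:330,235:315],400,200)
im=np.zeros((540,800,3),np.uint8); im[:266,:400]=a; im[:266,410:676]=b; im[270:536,:400]=c; im[270:470,400:]=d
cv2.imwrite("pics/crop1.png",im[:,:,::-1])
for n,u,v,z in [("A",188,332,11),("B",218,378,11),("disc",343,263,30),("clampaxis",402,273,50),("knob",419,301,95),("c1",323,238,12),("c2",432,260,12),("c3",422,302,12),("c4",314,281,12),("star",188,213,20),("bush",272,177,20),("bottle",349,174,40)]:
    p=px2w(t,u/1.5,v/1.5,z); print(n,p.round(1),np.hypot(p[0],p[1]).round())
for n,u,v,z in [("A",378,471,11),("B",447,460,11),("disc",380,321,30),("star",246,424,20)]:
    print("side",n,px2w(s,u/1.5,v/1.5,z).round(1))
# white blobs in top
m=((f.min(2)>150)&((f.max(2)-f.min(2))<40)).astype(np.uint8)
n,l,st,ce=cv2.connectedComponentsWithStats(m)
for i in range(1,n):
    if 20<st[i,4]<1500 and ce[i][1]<290: print(ce[i].round(2),st[i])
```

```text
A [443.  290.9  11. ] 530.0
B [368.7 241.2  11. ] 441.0
disc [554.   38.7  30. ] 555.0
clampaxis [536.3 -55.1  50. ] 539.0
knob [490.6 -78.1  95. ] 497.0
c1 [596.7  72.1  12. ] 601.0
c2 [ 560.6 -106.5   12. ] 571.0
c3 [491.8 -89.8  12. ] 500.0
c4 [526.   86.5  12. ] 533.0
star [636.6 291.9  20. ] 700.0
bush [696.1 155.5  20. ] 713.0
bottle [696.8  29.   40. ] 697.0
side A [444.3 290.4  11. ]
side B [370.3 239.3  11. ]
side disc [551.1  44.5  30. ]
side star [632.2 300.   20. ]
[146.56  56.07] [126  35  41  39 897]
[432.99 139.43] [425 133  18  14 115]
[228.89 174.91] [222 168  14  15  79]
```

View pics/crop1.png

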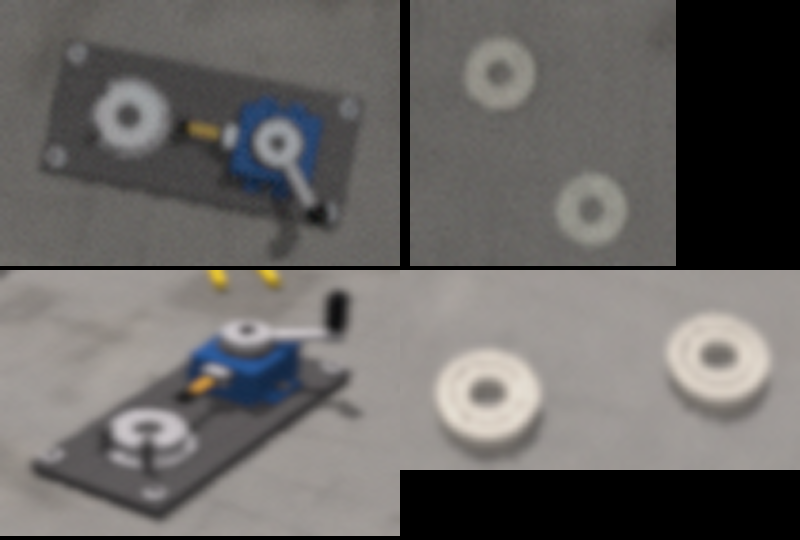

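Two loose candidates: A at (188,332), 530 mm from the base, and B at (218,378), 441 mm. They look alike in the crop, so A is the one meant because it is farthest. The disc on the nest is the bare 42 mm anvil, with two dark pins on its +y side. Nest yaw is about 11.2° clockwise, the anvil is near (553,38), and the lever grip is near (490,-79).

```bash
cat >> h.py <<'E'
def to(x,y,z,yaw):
    s=env.state(); p=s["eef_pos"]; w=s["tcp_rot"][2]; d=np.array([x,y,z])-p; c,n=np.cos(w),np.sin(w)
    print("tool shift",np.round([d[0]*c+d[1]*n,d[0]*n-d[1]*c,-d[2]],1),"roll",round(-(yaw-np.degrees(w)+180)%360-180 if 0 else -((yaw-np.degrees(w)+180)%360-180),1),"pos",p.round(1),"yaw",round(np.degrees(w),1),"t",round(s["t"],2),"open",s["opening"])
E
python3 -c "
from h import *
to(480,-150,180,78.8)"
```

```text
tool shift [ 391.7 -309.5   34.1] roll -57.3 pos [ 228.8 -581.4  214.1] yaw 21.5 t 0.1 open 0.9982123557848691
```

Request:
{"fn": "arm_command", "kwargs": {"targets": [[39,-31,3,-8,0.8],[78,-62,7,-16,0.8],[117,-93,10,-24,0.8],[156,-124,13,-32,0.8],[195,-155,17,-40,0.8]]}}

```text
t: 0.6
eef_pos: [354.1, -364.2, 197.5]
tcp_rot: [-3.142, -0.0, 1.078]
ft_force: [0.8, -0.2, -0.2]
opening: 0.803
grip_force: 0.0
```

```bash
python3 -c "
from h import *
to(480,-150,180,78.8)"
```

```text
tool shift [248.3   9.7  17.5] roll -17.0 pos [ 354.1 -364.2  197.5] yaw 61.8 t 0.6 open 0.8027326704683256
```

Request:
{"fn": "arm_command", "kwargs": {"targets": [[50,2,4,-6,0.8],[100,4,7,-12,0.8],[150,6,10,-17,0.8],[200,8,14,-17,0.8],[248,10,17,-17,0.8]]}}

```text
t: 1.1
eef_pos: [481.4, -150.9, 180.4]
tcp_rot: [-3.141, 0.0, 1.37]
ft_force: [0.6, -0.7, 0.0]
opening: 0.804
grip_force: 0.0
```

```bash
python3 -c "
from h import *
to(443.5,290.7,100,78.8)"
```

```text
tool shift [ 425.1 -125.3   80.4] roll -0.3 pos [ 481.4 -150.9  180.4] yaw 78.5 t 1.1 open 0.8042574063193109
```

Request:
{"fn": "arm_command", "kwargs": {"targets": [[47,-14,5,0,0.8],[94,-28,10,0,0.8],[141,-42,15,0,0.8],[188,-55,20,0,0.8],[235,-69,30,0,0.8]]}}

```text
t: 1.6
eef_pos: [459.9, 93.0, 150.7]
tcp_rot: [3.141, -0.0, 1.369]
ft_force: [1.7, -0.2, -0.3]
opening: 0.798
grip_force: 0.0
```

Request:
{"fn": "arm_command", "kwargs": {"targets": [[46,-14,10,0,0.8],[92,-27,20,0,0.8],[138,-41,35,0,0.8],[190,-56,50,0,0.8],[190,-56,50,0,0.8]]}}

```text
t: 2.1
eef_pos: [441.9, 292.2, 99.0]
tcp_rot: [-3.14, 0.001, 1.374]
ft_force: [0.6, -0.5, 0.8]
opening: 0.802
grip_force: 0.0
```

Run:
```python
from h import *
to(443.5,290.7,3,78.8)
c,f,F=cam("top"); a=cv2.resize(f[185:275,75:210],(600,400),interpolation=cv2.INTER_CUBIC)
cv2.imwrite("pics/g1.png",a[:,:,::-1])
```

```text
tool shift [-1.2  1.9 96. ] roll -0.1 pos [441.9 292.2  99. ] yaw 78.7 t 2.1 open 0.8023804226406384
```

View pics/g1.png

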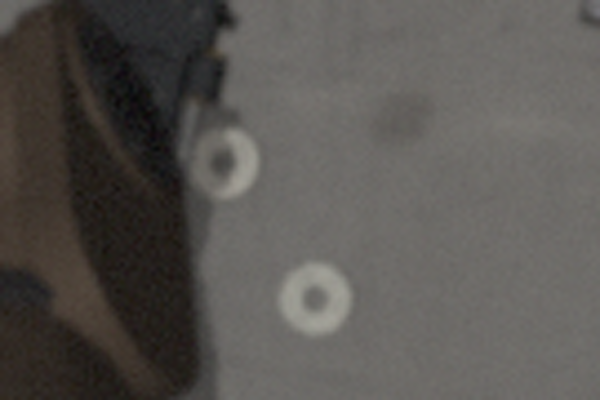

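The ring (222,162 in the crop) lies under the left edge of the gripper, where it was measured. I'll descend and grip.

Request:
{"fn": "arm_command", "kwargs": {"targets": [[-1,2,40,0,0.65],[-1,2,75,0,0.65],[-1,2,90,0,0.65],[-1,2,95,0,0.65],[-1,2,95,0,0.65]]}}

```text
t: 2.65
eef_pos: [445.2, 286.2, 5.6]
tcp_rot: [-3.141, 0.001, 1.369]
ft_force: [-0.1, 0.7, -0.2]
opening: 0.651
grip_force: 0.0
```

Request:
{"fn": "arm_command", "kwargs": {"targets": [[0,0,0,0,0.3],[0,0,0,0,0.3],[0,0,0,0,0.3],[0,0,0,0,0.3],[0,0,0,0,0.3]]}}

```text
t: 3.15
eef_pos: [445.2, 287.2, 6.2]
tcp_rot: [3.141, -0.0, 1.37]
ft_force: [-0.2, -0.2, 6.8]
opening: 0.381
grip_force: 30.0
```

Request:
{"fn": "arm_command", "kwargs": {"targets": [[0,0,-5,0,0.3],[0,0,-15,0,0.3],[0,0,-40,0,0.3],[0,0,-80,0,0.3],[0,0,-80,0,0.3]]}}

```text
t: 3.65
eef_pos: [446.6, 288.0, 90.1]
tcp_rot: [3.136, -0.004, 1.37]
ft_force: [0.3, 0.4, -0.8]
opening: 0.383
grip_force: 30.0
```

Run:
```python
from h import *
to(552.3,33.8,100,78.8); s=env.state(); print(s["ft_force"],s["tcp_rot"],s["grip_force"])
c,f,F=cam("side"); u,v=map(int,w2px(c,s["eef_pos"])); print(u,v)
u0,v0=max(u-50,0),max(v-50,0);a=cv2.resize(f[v0:v0+100,u0:u0+100],(600,600),interpolation=cv2.INTER_CUBIC)
cv2.imwrite("pics/g2.png",a[:,:,::-1])
```

```text
tool shift [-228.   154.3   -9.9] roll -0.3 pos [446.6 288.   90.1] yaw 78.5 t 3.65 open 0.3831276315626526
[ 0.3473769   0.38303019 -0.82101234] [ 3.13605289 -0.00410085  1.36986704] 29.99993352801539
251 284
```

View pics/g2.png

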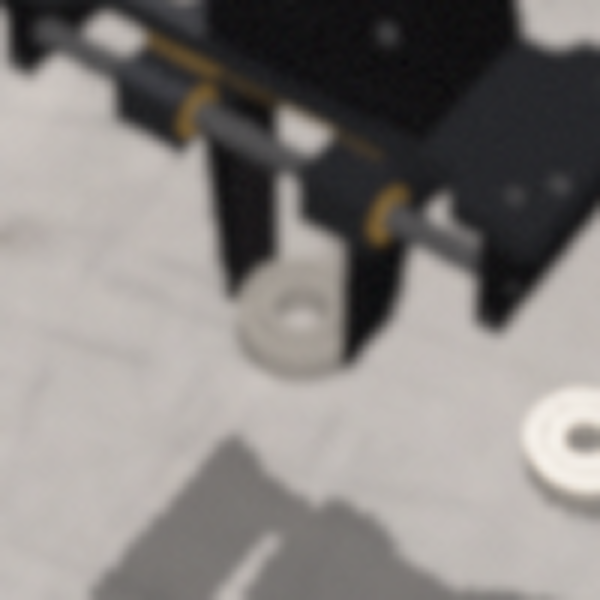

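The bearing is held level, with its top-face centre at crop (300,310), i.e. full-frame (251,285.7). It is offset along the pads, so I'll quantify that.

Run:
```python
from h import *
import pickle
c=pickle.load(open("side.pkl","rb"))
for v in (309,313): 
    p=px2w(c,201+300/6,234+v/6,95); d=p-env.state()["eef_pos"]; w=1.3735; print(p.round(1),"tool x off",d[0]*np.cos(w)+d[1]*np.sin(w),"tool y",d[0]*np.sin(w)-d[1]*np.cos(w))
```

```text
[445.4 293.4  95. ] tool x off 5.549203251195502 tool y -1.6324421090188381
[444.8 294.7  95. ] tool x off 6.75866593287873 tool y -2.496588810055932
```

```bash
python3 -c "
from h import *
to(551.5,29.2,90,78.8)"
```

```text
tool shift [-232.1  155.1   -1.9] roll -0.3 pos [445.9 287.6  88.1] yaw 78.5 t 3.7 open 0.38200109942591487
```

Request:
{"fn": "arm_command", "kwargs": {"targets": [[-38,25,0,0,0.3],[-78,52,0,0,0.3],[-118,79,0,0,0.3],[-158,106,0,0,0.3],[-195,130,0,0,0.3]]}}

```text
t: 4.2
eef_pos: [533.5, 67.9, 84.9]
tcp_rot: [-3.14, 0.0, 1.369]
ft_force: [1.0, 0.3, -0.6]
opening: 0.385
grip_force: 30.0
```

Request:
{"fn": "arm_command", "kwargs": {"targets": [[-20,14,0,0,0.3],[-37,25,0,0,0.3],[-37,25,10,0,0.3],[-37,25,20,0,0.3],[-37,25,20,0,0.3]]}}

```text
t: 4.7
eef_pos: [549.0, 29.7, 63.6]
tcp_rot: [-3.138, 0.0, 1.37]
ft_force: [0.3, -0.6, -0.8]
opening: 0.384
grip_force: 30.0
```

Run:
```python
from h import *
to(551.5,29.2,36,78.8)
c,f,F=cam("top");d,g,F=cam("side")
a=cv2.resize(f[145:215,195:300],(399,266),interpolation=cv2.INTER_CUBIC);b=cv2.resize(g[150:250,200:300],(400,400),interpolation=cv2.INTER_CUBIC)
im=np.zeros((400,800,3),np.uint8); im[:266,:399]=a; im[:,400:]=b
cv2.imwrite("pics/p1.png",im[:,:,::-1])
```

```text
tool shift [-0.   2.5 27.6] roll -0.3 pos [549.   29.7  63.6] yaw 78.5 t 4.7 open 0.38438612674144196
```

View pics/p1.png

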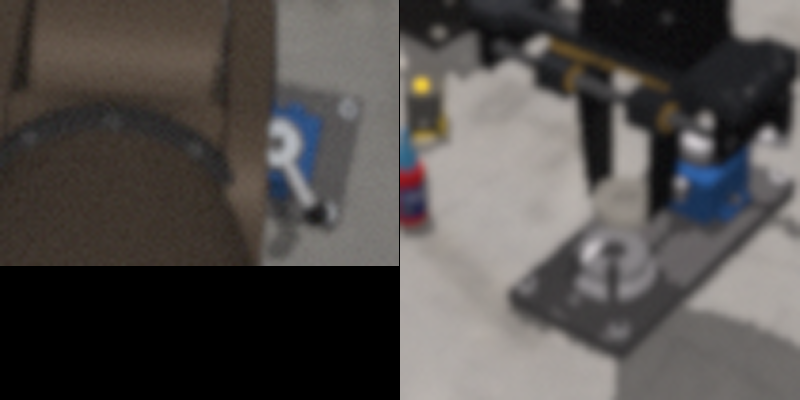

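The side crop shows the bearing (about 620,200) hanging above and slightly clamp-side of the anvil (about 615,255). I'll check it against the projected anvil position, then lower.

Run:
```python
from h import *
import pickle
c=pickle.load(open("side.pkl","rb"))
print("anvil",px2w(c,253.75,213.3,30).round(1)); 
for v in(198,202):print("brg",px2w(c,200+222/4,150+(v)/4,68).round(1))
print("anvil expected px crop",[(w-o)*4+k for w,o,k in zip(w2px(c,[553.3,38,30]),(200,150),(400,0))])
```

```text
anvil [551.2  41.8  30. ]
brg [549.7  35.7  68. ]
brg [548.2  39.1  68. ]
anvil expected px crop [np.float64(614.3495212608651), np.float64(248.53574519584095)]
```

Request:
{"fn": "arm_command", "kwargs": {"targets": [[0,2,10,0,0.3],[0,2,18,0,0.3],[0,2,22,0,0.3],[0,2,23,0,0.3],[0,2,23,0,0.3]]}}

```text
t: 5.3
eef_pos: [552.4, 28.4, 42.4]
tcp_rot: [-3.141, 0.0, 1.37]
ft_force: [-0.2, -0.3, -0.1]
opening: 0.382
grip_force: 30.0
```

Request:
{"fn": "arm_command", "kwargs": {"targets": [[0,0,2,0,0.3],[0,0,3,0,0.3],[0,0,4,0,0.3]]}}

```text
t: 5.6
eef_pos: [552.5, 28.4, 38.7]
tcp_rot: [3.141, 0.0, 1.37]
ft_force: [-0.2, -0.0, -1.7]
opening: 0.383
grip_force: 30.0
```

Request:
{"fn": "arm_command", "kwargs": {"targets": [[0,0,0.5,0,0.3],[0,0,0.5,0,0.3]]}}

```text
t: 5.8
eef_pos: [552.4, 28.4, 38.1]
tcp_rot: [3.142, 0.0, 1.37]
ft_force: [0.0, 0.0, -1.4]
opening: 0.384
grip_force: 30.0
```

Request:
{"fn": "arm_command", "kwargs": {"targets": [[0,0,0.5,0,0.3],[0,0,0.5,0,0.3]]}}

```text
t: 6.0
eef_pos: [552.4, 28.4, 37.6]
tcp_rot: [-3.142, 0.0, 1.37]
ft_force: [-0.3, 0.2, -0.5]
opening: 0.382
grip_force: 30.0
```

Request:
{"fn": "arm_command", "kwargs": {"targets": [[0,0,0.5,0,0.3],[0,0,0.5,0,0.3]]}}

```text
t: 6.2
eef_pos: [552.4, 28.4, 37.1]
tcp_rot: [3.142, 0.0, 1.37]
ft_force: [-0.3, -0.1, -0.9]
opening: 0.385
grip_force: 30.0
```

Request:
{"fn": "arm_command", "kwargs": {"targets": [[0,0,0.4,0,0.3],[0,0,0.4,0,0.3]]}}

```text
t: 6.4
eef_pos: [552.5, 28.4, 36.7]
tcp_rot: [3.142, 0.0, 1.37]
ft_force: [0.2, -0.5, -1.0]
opening: 0.389
grip_force: 30.0
```

Request:
{"fn": "arm_command", "kwargs": {"targets": [[0,0,0.4,0,0.3],[0,0,0.4,0,0.3]]}}

```text
t: 6.6
eef_pos: [552.4, 28.4, 36.3]
tcp_rot: [3.142, 0.0, 1.37]
ft_force: [0.1, -0.2, -1.1]
opening: 0.384
grip_force: 30.0
```

Request:
{"fn": "arm_command", "kwargs": {"targets": [[0,0,0.4,0,0.3],[0,0,0.4,0,0.3]]}}

```text
t: 6.8
eef_pos: [552.5, 28.4, 36.2]
tcp_rot: [3.141, 0.0, 1.37]
ft_force: [-1.6, -0.3, 4.8]
opening: 0.382
grip_force: 30.0
```

Request:
{"fn": "arm_command", "kwargs": {"targets": [[0,0,0.4,0,0.3],[0,0,0.4,0,0.3]]}}

```text
t: 7.0
eef_pos: [552.5, 28.4, 36.2]
tcp_rot: [3.141, 0.0, 1.37]
ft_force: [-2.2, 0.2, 9.8]
opening: 0.385
grip_force: 30.0
```

Request:
{"fn": "arm_command", "kwargs": {"targets": [[0,0,0.4,0,0.3],[0,0,0.4,0,0.3]]}}

```text
t: 7.2
eef_pos: [552.5, 28.4, 36.1]
tcp_rot: [3.141, 0.0, 1.37]
ft_force: [-3.3, -0.4, 13.7]
opening: 0.384
grip_force: 30.0
```

In contact. I'll ease the pressure and release.

Request:
{"fn": "arm_command", "kwargs": {"targets": [[0,0,-0.8,0,0.3],[0,0,-0.8,0,0.42],[0,0,-0.8,0,0.5],[0,0,-0.8,0,0.6],[0,0,-0.8,0,0.6]]}}

```text
t: 7.7
eef_pos: [552.4, 28.4, 35.8]
tcp_rot: [-3.141, 0.0, 1.37]
ft_force: [-0.1, 0.1, -0.7]
opening: 0.577
grip_force: 0.0
```

Request:
{"fn": "arm_command", "kwargs": {"targets": [[0,0,-10,0,0.6],[0,0,-35,0,0.6],[0,0,-75,0,0.6],[-40,0,-100,0,0.6],[-80,0,-100,0,0.6]]}}

```text
t: 8.2
eef_pos: [537.7, -50.4, 139.9]
tcp_rot: [3.135, 0.0, 1.372]
ft_force: [0.4, -1.1, -0.3]
opening: 0.599
grip_force: 0.0
```

Run:
```python
from h import *
print(env.state()["eef_pos"],env.state()["ft_force"])
c,f,F=cam("top");d,g,F=cam("side")
a=cv2.resize(f[145:215,195:300],(399,266),interpolation=cv2.INTER_CUBIC);b=cv2.resize(g[150:250,200:300],(400,400),interpolation=cv2.INTER_CUBIC)
im=np.zeros((400,800,3),np.uint8); im[:266,:399]=a; im[:,400:]=b
cv2.imwrite("pics/p2.png",im[:,:,::-1])
to(497.5,-79,140,11.2)
```

```text
[537.73673637 -50.44761786 139.9228378 ] [ 0.44470945 -1.11645663 -0.28499852]
tool shift [-33.1 -32.7  -2.4] roll 67.1 pos [536.2 -53.2 137.6] yaw 78.3 t 8.3 open 0.6031826449503729
```

View pics/p2.png

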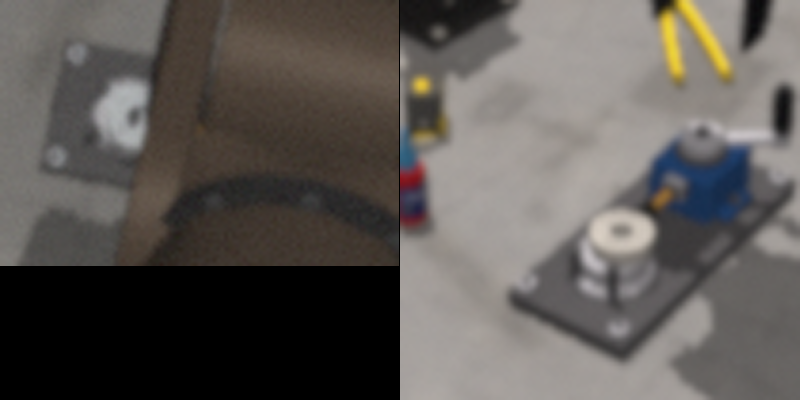

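The bearing lies flat on the anvil at (622,232 in the crop), tip clear of it. The grip is at (783,110).

Run:
```python
from h import *
import pickle
c=pickle.load(open("side.pkl","rb"))
print("brg",px2w(c,255.5,208,41).round(1),"knob",px2w(c,295.75,177.5,78).round(1))
to(492,-78.5,140,8)
```

```text
brg [550.1  34.2  41. ] knob [489.4 -74.2  78. ]
tool shift [-33.8 -38.2  -2.4] roll 70.3 pos [536.2 -53.2 137.6] yaw 78.3 t 8.3 open 0.6031826449503729
```

Request:
{"fn": "arm_command", "kwargs": {"targets": [[-10,-10,-2,8,0.5],[-20,-20,-2,16,0.5],[-32,-38,-2,24,0.5],[-32,-38,-2,32,0.5],[-32,-38,-2,40,0.5]]}}

```text
t: 8.8
eef_pos: [492.5, -73.5, 138.4]
tcp_rot: [3.142, -0.0, 0.665]
ft_force: [0.2, -0.1, -0.3]
opening: 0.5
grip_force: 0.0
```

Request:
{"fn": "arm_command", "kwargs": {"targets": [[0,0,0,8,0.5],[0,0,0,16,0.5],[0,0,0,24,0.5],[0,0,0,30,0.5],[0,0,0,30,0.5]]}}

```text
t: 9.3
eef_pos: [492.9, -73.3, 138.2]
tcp_rot: [3.142, -0.0, 0.147]
ft_force: [0.1, -0.0, 0.2]
opening: 0.505
grip_force: 0.0
```

Run:
```python
from h import *
to(490.5,-77,69,8); print(env.state()["ft_force"])
```

```text
tool shift [-2.9  3.3 69.2] roll 0.4 pos [492.9 -73.3 138.2] yaw 8.4 t 9.3 open 0.5051673880922983
[ 0.13186673 -0.03440542  0.23341458]
```

Request:
{"fn": "arm_command", "kwargs": {"targets": [[-2,3,20,0,0.5],[-2,3,40,0,0.5],[-2,3,55,0,0.5],[-2,3,68,0,0.5],[-2,3,68,0,0.5]]}}

```text
t: 9.8
eef_pos: [490.7, -76.6, 68.8]
tcp_rot: [-3.141, 0.002, 0.151]
ft_force: [0.2, -0.3, 0.4]
opening: 0.5
grip_force: 0.0
```

Request:
{"fn": "arm_command", "kwargs": {"targets": [[0,0,0,0,0.3],[0,0,0,0,0.1],[0,0,0,0,0.1],[0,0,0,0,0.1],[0,0,0,0,0.1]]}}

```text
t: 10.3
eef_pos: [491.4, -77.0, 70.2]
tcp_rot: [3.141, -0.0, 0.148]
ft_force: [-0.7, 4.4, 1.3]
opening: 0.139
grip_force: 21.1
```

Request:
{"fn": "arm_command", "kwargs": {"targets": [[0,0,0,0,0.1],[0,0,0,0,0.1]]}}

```text
t: 10.5
eef_pos: [491.4, -76.9, 70.2]
tcp_rot: [3.142, -0.0, 0.148]
ft_force: [-0.6, 2.5, 4.7]
opening: 0.135
grip_force: 30.0
```

```bash
cat > arc.py <<'E'
import sys; from h import *
# arc.py th0 yaw0 th1 [th2..]: tool shifts (deg), circle r50; feedback on measured state
C=np.array([535.3,-55.3]); r=49.5
th0,yaw0=map(float,sys.argv[1:3]); P=lambda t:C+r*np.array([np.cos(np.radians(t)),np.sin(np.radians(t))])
for t in map(float,sys.argv[3:]):
    d=P(t)-P(th0); w=np.radians(yaw0); print(t,np.round([d@[np.cos(w),np.sin(w)],d@[np.sin(w),-np.cos(w)]],2))
E
python3 arc.py 206.1 8.5 202 198 194 190 186; python3 arc.py 186 8.5 183 180 177 174 171
```

```text
202.0 [-0.95 -3.41]
198.0 [-1.64 -6.8 ]
194.0 [ -2.09 -10.22]
190.0 [ -2.3  -13.67]
186.0 [ -2.27 -17.13]
183.0 [ 0.18 -2.59]
180.0 [ 0.5  -5.16]
177.0 [ 0.95 -7.71]
174.0 [  1.53 -10.23]
171.0 [  2.24 -12.73]
```

Request:
{"fn": "arm_command", "kwargs": {"targets": [[-0.9,-3.4,0,0,0.1],[-1.6,-6.8,0,0,0.1],[-2.1,-10.2,0,0,0.1],[-2.3,-13.7,0,0,0.1],[-2.3,-17.1,0,0,0.1]]}}

```text
t: 11.0
eef_pos: [486.5, -61.2, 70.2]
tcp_rot: [3.14, -0.0, 0.148]
ft_force: [-2.6, -8.1, 6.0]
opening: 0.139
grip_force: 30.0
```

Request:
{"fn": "arm_command", "kwargs": {"targets": [[0,0,0,0,0.1]]}}

```text
t: 11.1
eef_pos: [486.3, -60.6, 70.2]
tcp_rot: [3.141, 0.0, 0.148]
ft_force: [-2.0, -3.1, 5.9]
opening: 0.139
grip_force: 30.0
```

Request:
{"fn": "arm_command", "kwargs": {"targets": [[0,-1.1,0,1,0.1],[0.1,-2.1,0,2,0.1],[0.2,-3.1,0,3,0.1],[0.35,-4.2,0,4,0.1],[0.5,-5.2,0,6,0.1]]}}

```text
t: 11.6
eef_pos: [486.0, -55.9, 70.2]
tcp_rot: [3.141, 0.0, 0.043]
ft_force: [-4.6, -7.8, 7.2]
opening: 0.136
grip_force: 30.0
```

Request:
{"fn": "arm_command", "kwargs": {"targets": [[0,-0.5,0,0.6,0.1],[0.1,-1,0,1.2,0.1],[0.1,-1.5,0,1.8,0.1],[0.15,-2.1,0,2.4,0.1],[0.2,-2.6,0,3,0.1]]}}

```text
t: 12.1
eef_pos: [485.9, -53.2, 70.2]
tcp_rot: [3.141, 0.001, -0.009]
ft_force: [-4.7, -6.9, 7.8]
opening: 0.141
grip_force: 30.0
```

Request:
{"fn": "arm_command", "kwargs": {"targets": [[0,-0.5,0,0.6,0.1],[0.1,-1,0,1.2,0.1],[0.1,-1.5,0,1.8,0.1],[0.15,-2.1,0,2.4,0.1],[0.2,-2.6,0,3,0.1]]}}

```text
t: 12.6
eef_pos: [486.1, -50.6, 70.2]
tcp_rot: [3.141, 0.001, -0.062]
ft_force: [-4.7, -5.9, 8.3]
opening: 0.139
grip_force: 30.0
```

Request:
{"fn": "arm_command", "kwargs": {"targets": [[-0.2,-0.5,0,0.6,0.1],[-0.3,-1,0,1.2,0.1],[-0.3,-1.5,0,1.8,0.1],[-0.3,-2.1,0,2.4,0.1],[-0.3,-2.6,0,3,0.1]]}}

```text
t: 13.1
eef_pos: [486.2, -48.1, 70.2]
tcp_rot: [3.141, -0.0, -0.114]
ft_force: [-3.0, -7.0, 6.1]
opening: 0.138
grip_force: 30.0
```

Request:
{"fn": "arm_command", "kwargs": {"targets": [[0,-0.5,0,0.6,0.1],[0.1,-1,0,1.2,0.1],[0.1,-1.5,0,1.8,0.1],[0.15,-2.1,0,2.4,0.1],[0.2,-2.6,0,3,0.1]]}}

```text
t: 13.6
eef_pos: [486.6, -45.5, 70.2]
tcp_rot: [3.14, 0.0, -0.166]
ft_force: [-4.5, -8.3, 5.9]
opening: 0.139
grip_force: 30.0
```

```bash
cat > st.py <<'E'
from h import *
s=env.state();p=s["eef_pos"][:2]-[535.3,-55.3];t=np.arctan2(p[1],p[0]);f=s["ft_force"]
print("theta",np.degrees(t)%360,"r",np.hypot(*p),"yaw",np.degrees(s["tcp_rot"][2]),"ftan",-f[0]*np.sin(t)+f[1]*np.cos(t),"frad",f[0]*np.cos(t)+f[1]*np.sin(t),s["t"])
E
python3 st.py
```

```text
theta 168.68563451663687 r 49.699656366448345 yaw -9.524745505470419 ftan 8.990071006647424 frad 2.822662117727751 13.6
```

Request:
{"fn": "arm_command", "kwargs": {"targets": [[0,-0.5,0,0.6,0.1],[0.1,-1,0,1.2,0.1]]}}

```text
t: 13.8
eef_pos: [486.7, -44.6, 70.2]
tcp_rot: [3.14, 0.0, -0.187]
ft_force: [-4.1, -8.2, 7.5]
opening: 0.138
grip_force: 30.0
```

```bash
python3 st.py
```

```text
theta 167.56214061004007 r 49.732641941825385 yaw -10.726518635519447 ftan 8.881257961465188 frad 2.2132862508377684 13.8
```

Run:
```python
from h import *
d,g,F=cam("side")
cv2.imwrite("pics/c1.png",cv2.resize(g[180:240,220:300],(800,600),interpolation=cv2.INTER_CUBIC)[:,:,::-1])
s=[env.state()["ft_force"].round(1)];print(s)
```

```text
[array([-4.3, -7.1,  7.6])]
```

View pics/c1.png

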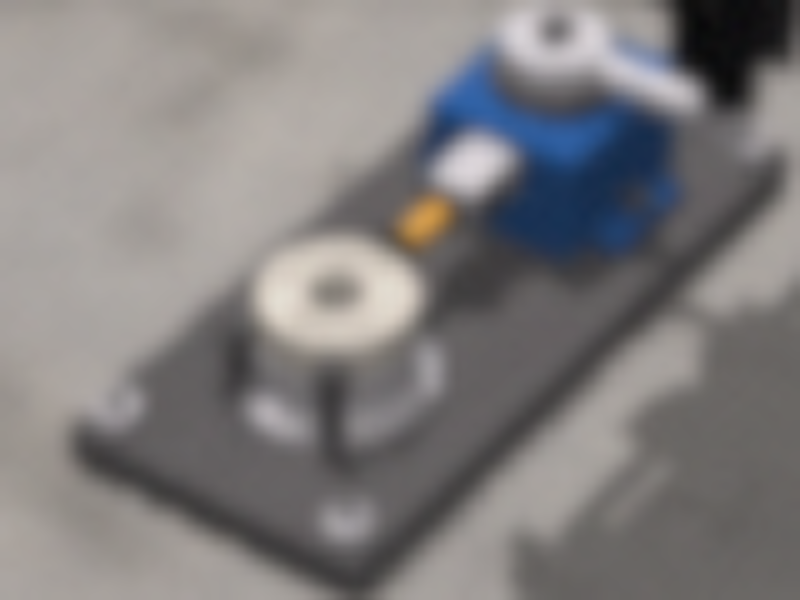

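The picture shows the rubber tip touching the bearing's near rim (around 400,235), with the bearing centre at (337,292). I'll measure how far it has slid since placement.

```bash
cat > slide.py <<'E'
from h import *
d,g,F=cam("side")
old=cv2.imread("pics/p2.png")[:,400:][:,:,::-1]
new=cv2.resize(g[150:250,200:300],(400,400),interpolation=cv2.INTER_CUBIC)
def off(x0,y0,x1,y1):
    t=old[y0:y1,x0:x1]; m=12; r=cv2.matchTemplate(new[y0-m:y1+m,x0-m:x1+m],t,cv2.TM_CCOEFF_NORMED)
    _,v,_,l=cv2.minMaxLoc(r); return l[0]-m,l[1]-m,round(v,3)
b=off(180,205,262,252); n=off(110,260,235,355); print("brg shift(4x px)",b,"nest",n)
u,v=255.5,208
print(px2w(d,u+(b[0]-0)/4,v+(b[1])/4,41)-px2w(d,u,v,41))
E
python3 slide.py
```

```text
brg shift(4x px) (-5, 6, 0.884) nest (0, 0, 0.961)
[0.45082659 6.32534087 0.        ]
```

Request:
{"fn": "arm_command", "kwargs": {"targets": [[0,-0.5,0,0.6,0.1],[0,-1,0,1.2,0.1]]}}

```text
t: 14.1
eef_pos: [486.9, -43.6, 70.2]
tcp_rot: [3.14, 0.0, -0.208]
ft_force: [-4.3, -8.3, 7.1]
opening: 0.136
grip_force: 30.0
```

```bash
python3 st.py
```

```text
theta 166.45311436544415 r 49.75934707984895 yaw -11.924136768008593 ftan 9.051374931419048 frad 2.2003696767911545 14.1
```

Request:
{"fn": "arm_command", "kwargs": {"targets": [[0,-0.5,0,0.6,0.1],[0,-1,0,1.2,0.1]]}}

```text
t: 14.3
eef_pos: [487.1, -42.7, 70.2]
tcp_rot: [3.14, 0.0, -0.229]
ft_force: [-5.7, -9.0, 7.2]
opening: 0.139
grip_force: 30.0
```

```bash
python3 st.py; python3 slide.py
```

```text
theta 165.35107164324296 r 49.80939181946117 yaw -13.123245006764014 ftan 10.183579858052658 frad 3.2358512097902996 14.3
brg shift(4x px) (-5, 6, 0.881) nest (0, 0, 0.96)
[0.45082659 6.32534087 0.        ]
```

The bearing has stopped moving while the tip has advanced 0.8 mm, so it is home. Tangential force is about 3 N above the free value, i.e. roughly 8–9 N at the tip. One small step more, then I'll unload and release.

Request:
{"fn": "arm_command", "kwargs": {"targets": [[0,-0.5,0,0.6,0.1],[0,-0.6,0,0.6,0.1]]}}

```text
t: 14.55
eef_pos: [487.2, -42.1, 70.2]
tcp_rot: [3.14, 0.0, -0.239]
ft_force: [-4.7, -9.3, 6.8]
opening: 0.135
grip_force: 30.0
```

```bash
python3 st.py
```

```text
theta 164.68017953635024 r 49.83009517712256 yaw -13.718812823115067 ftan 10.258863258064508 frad 2.103218029044973 14.55
```

Request:
{"fn": "arm_command", "kwargs": {"targets": [[0,0.3,0,0,0.1],[0,0.3,0,0,0.25],[0,0.3,0,0,0.45],[0,0.3,0,0,0.5],[0,0.3,0,0,0.5]]}}

```text
t: 15.05
eef_pos: [487.6, -41.5, 69.8]
tcp_rot: [3.142, 0.0, -0.239]
ft_force: [0.3, 0.2, -0.3]
opening: 0.416
grip_force: 0.0
```

Request:
{"fn": "arm_command", "kwargs": {"targets": [[0,0,-10,0,0.5],[0,0,-30,0,0.5],[-20,0,-70,0,0.5],[-50,30,-100,0,0.5],[-50,60,-100,0,0.5]]}}

```text
t: 15.55
eef_pos: [423.4, -87.5, 173.4]
tcp_rot: [3.141, -0.004, -0.237]
ft_force: [0.2, -1.0, 0.1]
opening: 0.502
grip_force: 0.0
```

```bash
python3 slide.py
python3 - <<'E'
from h import *
d,g,F=cam("side"); print(env.state()["ft_force"],env.state()["eef_pos"])
cv2.imwrite("pics/c2.png",cv2.resize(g[170:245,210:310],(800,600),interpolation=cv2.INTER_CUBIC)[:,:,::-1])
E
```

```text
brg shift(4x px) (-5, 6, 0.879) nest (0, 0, 0.96)
[0.45082659 6.32534087 0.        ]
[ 0.64982115  0.13211681 -0.4268192 ] [424.32432457 -89.91610719 171.7183051 ]
```

View pics/c2.png

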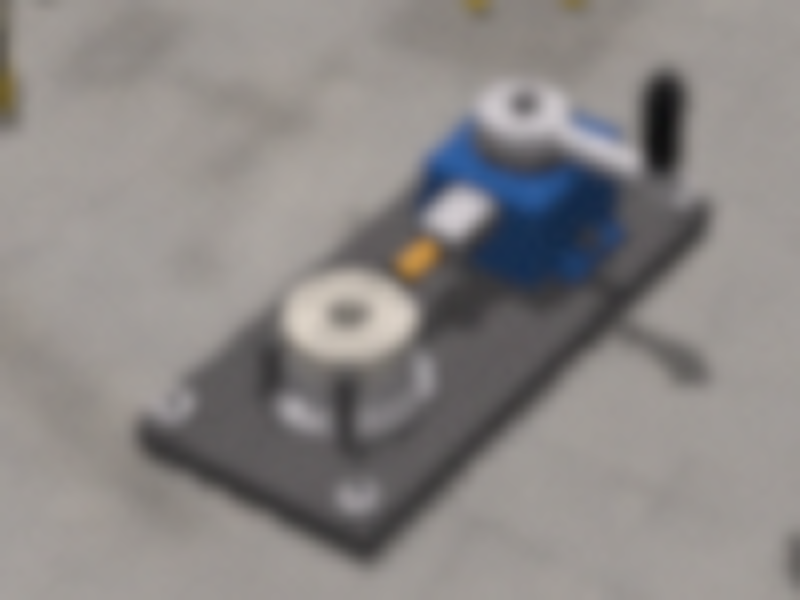

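The bearing (348,313) sits flat on the anvil against both pins at (270,365) and (348,400). The tip is behind it, the lever is free at (662,120), and the robot is clear.

```bash
python3 -c "
from cell import env
print(env.job_done())"
```

```text
the job is handed in; nothing more can be done
None
```

I handed the job in: the bearing farthest from the base lies flat on the anvil against both pins, held at an estimated 8–10 N judged from the lever force (not measured directly), with the lever released, the arm clear and no bystander knowingly touched; no verdict came back.

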